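# Cellar clean-up: a stroke of detergent, then open the safety-capped cleaner

### The arm

A 6-joint arm with a two-finger parallel gripper is mounted at the origin on the work surface. World frame = base frame: x ahead of the robot, y to its left, z up, the work surface at z = 0. Lengths are in mm, angles in rad, forces in N, time in s.
With the tool pointing down it reaches from about 375 to 975 mm from the base axis. Payload 3.8 kg.
Tool frame: the origin (TCP) lies midway between the tips of the shut fingers; the grasp point (between the pads) lies bot.hold_point_z behind it (bot.hold_point_z is the distance from the TCP to the grasp point, in mm); x points along the fingers, y is the direction in which the jaws open and shut, and the axes are right-handed (so a half turn about x gives the same grasp; the last joint's range is limited). The gripper opens to 88 mm and grips with 3 to 60 N. Pads are 18 mm wide; open, the fingers measure 123 mm over their backs; the gripper's body (75 mm by 187 mm) begins 45 mm behind the grasp point.
Start: joints at [1.174, 0.264, 1.604, -0, 1.274, -0.037], TCP at [237.656, 631.773, 238.706] pointing down, gripper open.
Joint ranges: [-2.63, 2.63], [-0.94, 2.18], [0.31, 2.57], [-1.31, 4.45], [0, 2.66], [-2.55, 2.55]. Speed limits (rad/s): [2.57, 2.57, 3.14, 3.14, 3.14, 3.14].

### API

Orientations are given as a rotation vector (axis times angle).
In Python, from station import status, imaging, ticket, bot gives the robot as it stands. The module is installed in compiled form; this text tells all that it offers.
- The arm moves only by the tool step_arm, never from a script. Its argument "motion" is a list of rows, each an object with "gripper": the gripper command: -1 is shut, 1 is fully open, values between are in proportion; "dp": the shift along the tool's x, y, z in units of 30 mm (1.0 is 30 mm), a list of three; "rot": the turn, a rotation vector about the tool's x, y, z in units of 5 degrees (1.0 is 5 degrees), a list of three. In form: [{"gripper": gripper, "dp": [tx, ty, tz], "rot": [rx, ry, rz]}, ...]. A call has 1 to 10 rows; each row is the pose to reach, as a shift and turn from the pose commanded when the call began, along the tool's axes at that moment; what a row does not reach only later rows make up. A row lasts 1/8 s, in which the tool goes at most 62.5 mm and 10.7 degrees, less where a joint would pass 70% of its speed; a pose out of reach is approached as far as the arm can. A call with a gripper value outside its range is refused whole. The fingers move at their own pace and stop on an object; the grip force is fixed at half the most. Time passes only in rows, so rows that repeat a pose let the fingers close. It gives the time, the measured TCP pose, the force and the opening at its end, in the units of the state.
- status.state(): the state, without advancing time (a new reading comes with each control period).
- imaging.snapshot(name): name is "side" or "top"; returns the picture (400x640x3 uint8, blue, green, red); there is no depth.
- imaging.get_calibration(name): a dict with "mtx" (3x3 intrinsics, pixels), "origin" and "rotation" of the camera in the world. Camera axes: x right, y down, z forward; pixel columns grow to the right and rows downward; lengths in mm; the calibration is good to about 2 mm. A picture is of the moment at which its call begins. get_calibration takes no time and is no camera call.
- ticket.finish_job(): hands the job in, once; it reports no verdict.
The state is a dict: "time": time; "q": joint angles; "qd": joint speeds; "effort": joint torques, N m; "tcp_pos": TCP position; "tool_rot": TCP orientation; "ft_force": force on the tool from outside, world axes, zero at the start; "torque": the same for the moment, N m; "width": opening from 0.0 (shut) to 1.0 (fully open).
Only numpy, scipy, OpenCV 4.12 (cv2) and the standard library are available. Lean on these libraries where they do the work, as an engineer would, in place of code of your own. Each camera call takes 0.05 s, during which the arm holds its last target.

### The job

Make ready the wash for cleaning up the cellar: first press the head of the detergent pump bottle all the way down to its stop, so that it gives a full stroke. Then open the handled cleaner jug: push its safety cap down, twist it anticlockwise until it comes free, and lift it straight up; finish while still gripping the cap, roughly level and still, held at least 6 cm higher than it sat and right above the jug's mouth. Do not shift or knock over the beaker, the two tins, the jar or the small carton.

Things in the scene. Friction and masses are not known exactly. Their poses are not given: they have to be found in the camera images.
- pump_top (a point): centre of the flat top of the pump head, a white disc 38 mm across, 14 mm thick, on a clear round bottle 78 mm across standing in a steel foot 104 mm across; only the head moves. Its top is 182 mm above the table when up, and the point goes down with it. A 10 mm thick spout reaches 88 mm out from the axis along the point's -x, over a white beaker
- pump (a joint): how far the pump head is pressed, m: 0 up, 0.015 at its stop. It springs back up; pressing takes 2.4 N to begin and 8.4 N at the stop. Fully down means more than 0.013
- jug: whitish plastic cleaner jug, 110 mm across, fixed in a black spill tray (194 by 154 mm, 18 mm high); it neither turns nor tips. Origin on the axis of jug and neck, at table height; z up. A D-shaped handle reaches 98 mm out along its +x and stays below 105 mm. Its shoulder slopes from 92 mm height at the rim to 117 mm at the neck
- jug_mouth (a point): centre of the jug's mouth, on the axis 157 mm up, hidden under the cap. Two lugs lock the cap here: it cannot lift, and turns only a few degrees, until pushed at least 5 mm down. Held down, it turns anticlockwise seen from above (positive about z); after 55 degrees it is clear and lifts straight off; a stop ends the turn at 130 degrees. 65 to 90 degrees in one grasp is right
- cap: grey ribbed safety cap, loose, about 40 g, 52 mm across (54 over the ribs), 30 mm high, a faint raised bar across its top along its x. Origin at the centre of its underside; z up. Locked at the start: underside 140 mm and top 170 mm above the table, its x along the jug's x within 3 degrees. Pushing it down against a spring takes 3.6 N to begin and 8.4 N at the stop 8 mm down
- beaker: white open beaker, 68 mm across and 80 mm high, loose, under the pump's spout; leave it standing. Origin at the centre of its underside
- can_a: bystander: loose food tin, 74 mm across, 100 mm high, origin under its centre
- can_b: bystander: loose flat tin, 84 mm across, 55 mm high, origin under its centre
- jar: bystander: loose amber glass jar, 70 mm across, 115 mm high, origin under its centre
- carton: bystander: small loose cardboard carton, 100 by 70 by 60 mm, origin under its centre
There are look-alikes about, which are no part of the job. Leave any pink look-alike of the jug alone.

How it is judged (in metres and radians):
On the way, in this order (a step that is already met when the one before it is completed fails the run):
1. the pump head is pressed down to its stop (more than 13 of its 15 mm) (value of joint pump above 0.013 m), for 0.05 s.
2. the cap, still on the neck, is pushed down at least 4 mm (z of cap in the frame of jug below 0.136 m and horizontal distance between cap and jug_mouth below 0.006 m), for 0.05 s.
3. the cap, still on the neck, is turned more than 45 degrees (angle between the x axis of cap and the x axis of jug, either way round above 0.785 rad and z of cap in the frame of jug below 0.146 m and horizontal distance between cap and jug_mouth below 0.006 m).
At the end, for the whole second after the job is handed in: The cap is held in the fingers (over 0.5 N), at rest (under 0.03 m/s), tilted less than 23 degrees, at least 50 mm higher than where it sat locked and within 40 mm sideways of the jug's axis, with no contact to the jug (z of cap in the frame of jug above 0.19 m and horizontal distance between cap and jug_mouth below 0.04 m and angle between cap's own z axis and vertical below 0.4 rad and contact force between cap and the fingers above 0.5 N and contact force between cap and jug below 0.05 N and linear speed of cap below 0.03 m/s); the arm keeps its last pose, push and grip.
It fails at once if a bystander is shifted by more than 4 cm (distance of any of beaker, can_a, can_b, jar, carton from where it was at the start of the episode above 0.04 m).
It fails at once if a standing bystander is knocked over (angle between any of beaker, can_a, can_b, jar, carton's own z axis and vertical above 0.6 rad).
It also fails if it takes over 54 s, if anything falls off the work surface, if the arm or the gripper's body presses on something with over 40 N, if the wrist force passes 120 N, or if a joint passes its speed limit or range.

## Working session

There is one attempt and no reset: what is moved stays moved. The work goes in short steps, Python scripts to look and compute and a tool call to move; the robot and the scene stay as the last step left them, time stands still between calls to the robot, and variables do not carry over. Pictures are saved under pics/ and viewed, and the job is handed in when it is done.

Besides the shell and the picture viewer there is one more tool, called after "Request:" as a command line: name --argument value ..., lists and objects as JSON in quotes. step_arm: Moves the arm, as the interface text tells. Its arguments: {"type":"object","properties":{"motion":{"type":"array","items":{"type":"object","properties":{"gripper":{"type":"number"},"dp":{"type":"array","items":{"type":"number"}},"rot":{"type":"array","items":{"type":"number"}}}}}},"required":["motion"]}

```bash
mkdir -p pics; python3 - <<'E'
from station import status, imaging, ticket, bot
import cv2,numpy as np
print(status.state()); print(bot.hold_point_z)
for n in("side","top"):
    im=imaging.snapshot(n); cv2.imwrite(f"pics/{n}0.png",im)
    print(n,imaging.get_calibration(n))
E
```

```text
{'time': 0.0, 'q': array([ 1.17411522e+00,  2.64746844e-01,  1.60532894e+00, -1.06189869e-05,
        1.27369205e+00, -3.68881146e-02]), 'qd': array([ 6.71086711e-05,  3.85225355e-04, -5.02967580e-04, -3.97345494e-04,
        8.50855057e-04,  2.58057370e-04]), 'effort': array([ 1.39831580e-03, -5.02120185e+01, -3.56872165e+01,  7.28805014e-02,
        2.92678789e-02, -1.57354980e-04]), 'tcp_pos': array([237.38549824, 631.14480883, 237.41658085]), 'tool_rot': array([ 0.28064259,  1.55275694, -0.28399783]), 'ft_force': array([-0.69671564, -0.36625819, -0.55847979]), 'torque': array([ 0.02059736, -0.0376279 , -0.03304556]), 'width': 1.0057589390620076}
18.700000000000003
side {'mtx': array([[380.14115452,   0.        , 325.48680909],
       [  0.        , 380.14115452, 205.72062181],
       [  0.        ,   0.        ,   1.        ]]), 'origin': array([ 299.56684131, -587.13842655,  894.6480613 ]), 'rotation': array([-2.39171339,  0.3382745 , -0.10642477])}
top {'mtx': array([[444.03407273,   0.        , 318.65611439],
       [  0.        , 444.03407273, 206.87857842],
       [  0.        ,   0.        ,   1.        ]]), 'origin': array([ 392.12710761,   96.72880782, 1145.78010211]), 'rotation': array([-2.17764889,  2.18313581, -0.04467734])}
```

View pics/side0.png

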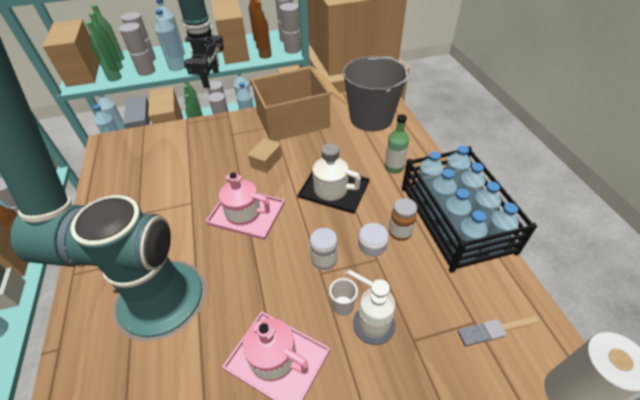

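View pics/top0.png

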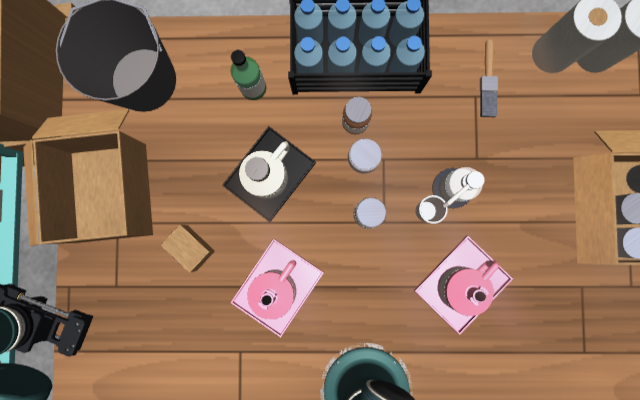

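The side view shows the jug with its grey cap at about (331,153) and the pump head at (380,288). The top view has the cap at (257,168) and the pump head at (473,180). The two pink look-alikes are separate from these. I'll zoom in next.

```bash
python3 - <<'E'
import cv2,numpy as np
t=cv2.imread('pics/top0.png'); s=cv2.imread('pics/side0.png')
a=cv2.resize(t[120:230,215:325],(400,400),interpolation=cv2.INTER_CUBIC)
b=cv2.resize(t[140:240,400:500],(400,400),interpolation=cv2.INTER_CUBIC)
c=cv2.resize(s[130:220,290:380],(400,400),interpolation=cv2.INTER_CUBIC)[:200]
d=cv2.resize(s[260:350,320:410],(400,400),interpolation=cv2.INTER_CUBIC)[:200]
cv2.imwrite('pics/z0.png',np.vstack([np.hstack([a,b]),np.hstack([c,d])]))
E
```

```text
(no output)
```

View pics/z0.png

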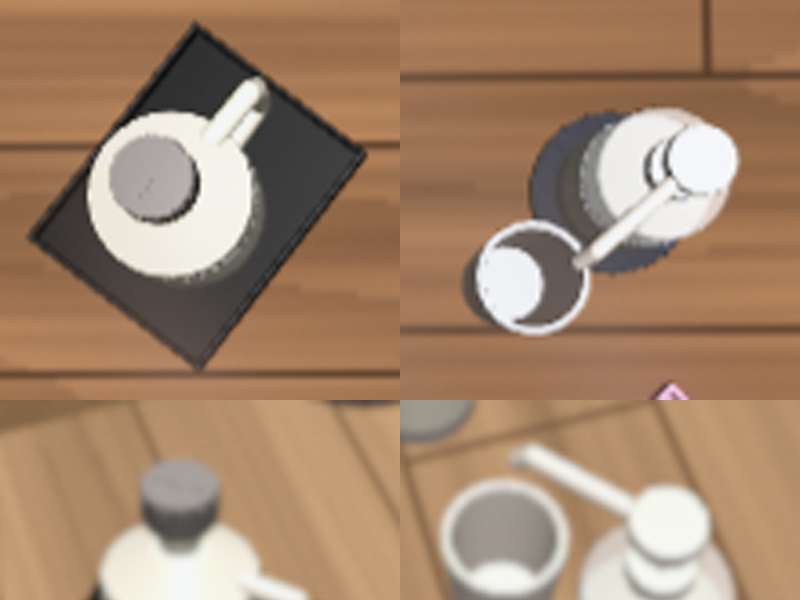

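```bash
cat > h.py <<'E'
from station import status, imaging, ticket, bot
import cv2,numpy as np
from scipy.spatial.transform import Rotation as R
def onplane(n,uv,z):
    c=imaging.get_calibration(n); d=R.from_rotvec(c['rotation']).as_matrix()@np.linalg.inv(c['mtx'])@np.array([uv[0],uv[1],1.])
    o=c['origin']; return o+d*(z-o[2])/d[2]
def proj(n,p):
    c=imaging.get_calibration(n); q=c['mtx']@R.from_rotvec(c['rotation']).as_matrix().T@(np.array(p,float)-c['origin']); return q[:2]/q[2]
E
python3 - <<'E'
from h import *
np.set_printoptions(precision=1,suppress=True)
print('cap',onplane('top',(256.5,168.6),170),onplane('side',(330.2,147.8),170))
print('pump',onplane('top',(475.2,179.2),182),onplane('side',(380.2,287),182))
z=np.array([(197,25),(365,153),(200,368),(32,237)])*110/400+[215-.4,120-.4]
P=np.array([onplane('top',p,18) for p in z]); print(P, P.mean(0))
for i in range(4): 
    e=P[(i+1)%4]-P[i]; print(np.linalg.norm(e),np.degrees(np.arctan2(e[1],e[0])))
for nm,uv,zz in(('spouttip',(400+181/4+0,140+262/4),168),('beaker',(400+132/4,140+277/4),80),('can1',(370,212),100),('can2',(365,155),55),('jar',(358,108),115),('carton',(186,246),60),('foot',(456,188),10)):
    print(nm,onplane('top',uv,zz))
# ellipse fits
t=cv2.imread('pics/top0.png')
hsv=cv2.cvtColor(t,cv2.COLOR_BGR2HSV)
m=cv2.inRange(hsv,(0,0,120),(180,60,190)); m[:, :235]=0; m[:,285:]=0; m[:150]=0; m[195:]=0
cs,_=cv2.findContours(m,cv2.RETR_EXTERNAL,cv2.CHAIN_APPROX_NONE)
for c in cs:
    if cv2.contourArea(c)>200: print(cv2.fitEllipse(c), cv2.minEnclosingCircle(c))
E
```

```text
cap [537.6 254.4 170. ] [539.2 255.7 170. ]
pump [ 510.4 -223.2  182. ] [ 509.  -225.2  182. ]
[[669.6 247.9  18. ]
 [577.4 128.8  18. ]
 [426.3 244.6  18. ]
 [518.9 363.8  18. ]] [548.1 246.3  18. ]
150.60347476280455 -127.73682320323562
190.40326751599048 142.5501541007588
150.99450664644456 52.13967303727567
190.07623741055895 -37.56711836443693
spouttip [ 454.3 -161.3  168. ]
beaker [ 451.  -155.2   80. ]
can1 [443.9  -2.9 100. ]
can2 [587.4   3.9  55. ]
jar [688.4  24.6 115. ]
carton [363.7 444.3  60. ]
foot [ 509.1 -231.1   10. ]
((256.1735534667969, 168.33096313476562), (21.564208984375, 23.20697021484375), 48.28693389892578) ((256.8333435058594, 168.8333282470703), 12.167896270751953)
```

```bash
python3 - <<'E'
from h import *
np.set_printoptions(precision=3,suppress=True)
s=status.state(); M=R.from_rotvec(s['tool_rot']).as_matrix(); print(M, s['tcp_pos'])
y=np.degrees(np.arctan2(M[1,1],M[0,1])); print('yaw of tool y',y, np.degrees(s['q']))
print('cap ang',np.degrees(np.arctan2(255,538.5)),'pump',np.degrees(np.arctan2(-224,510)))
d=np.array([510,-224.5,230])-s['tcp_pos']; print('dp to above pump', M.T@d/30)
E
```

```text
[[-0.001  0.352  0.936]
 [-0.002  0.936 -0.352]
 [-1.    -0.002 -0.   ]] [237.42  631.17  237.525]
yaw of tool y 69.38301895620883 [67.27  15.164 91.973 -0.001 72.979 -2.113]
cap ang 25.33931499364838 pump -23.711834593259866
dp to above pump [  0.297 -23.496  18.547]
```

Request:
step_arm --motion '[{"gripper": -1, "dp": [0, -2, 1.58], "rot": [0, 0, 0]}, {"gripper": -1, "dp": [0, -4, 3.16], "rot": [0, 0, 0]}, {"gripper": -1, "dp": [0, -5.6, 4.42], "rot": [0, 0, 0]}, {"gripper": -1, "dp": [0, -7.2, 5.7], "rot": [0, 0, 0]}, {"gripper": -1, "dp": [0, -8.8, 6.95], "rot": [0, 0, 0]}, {"gripper": -1, "dp": [0, -10.4, 8.2], "rot": [0, 0, 0]}, {"gripper": -1, "dp": [0, -12, 9.5], "rot": [0, 0, 0]}, {"gripper": -1, "dp": [0, -13.6, 10.7], "rot": [0, 0, 0]}, {"gripper": -1, "dp": [0, -15.2, 12], "rot": [0, 0, 0]}, {"gripper": -1, "dp": [0, -15.2, 12], "rot": [0, 0, 0]}]'

```text
time: 1.35
tcp_pos: [414.3, 75.1, 238.5]
tool_rot: [0.285, 1.552, -0.286]
ft_force: [0.7, -0.5, -0.3]
width: 0.003
```

```bash
cat >> h.py <<'E'
def dp(target):
    s=status.state(); M=R.from_rotvec(s['tool_rot']).as_matrix(); return M.T@(np.array(target)-s['tcp_pos'])/30
E
python3 - <<'E'
from h import *
print(dp([510,-224.3,215]), status.state()['tcp_pos'])
E
```

```text
[ 0.79114358 -8.18733445  6.53453432] [414.31457414  75.05704278 238.5011352 ]
```

Request:
step_arm --motion '[{"gripper": -1, "dp": [0, -1.6, 1.3], "rot": [0, 0, 0]}, {"gripper": -1, "dp": [0, -3.2, 2.6], "rot": [0, 0, 0]}, {"gripper": -1, "dp": [0, -4.8, 3.85], "rot": [0, 0, 0]}, {"gripper": -1, "dp": [0, -6.4, 5.1], "rot": [0, 0, 0]}, {"gripper": -1, "dp": [0, -7.5, 6.0], "rot": [0, 0, 0]}, {"gripper": -1, "dp": [0.4, -8.19, 6.53], "rot": [0, 0, 0]}, {"gripper": -1, "dp": [0.8, -8.19, 6.53], "rot": [0, 0, 0]}, {"gripper": -1, "dp": [0.8, -8.19, 6.53], "rot": [0, 0, 0]}]'

```text
time: 2.35
tcp_pos: [509.4, -219.5, 212.7]
tool_rot: [0.284, 1.556, -0.281]
ft_force: [-0.2, 0.4, -0.2]
width: 0.004
```

```bash
python3 - <<'E'
from h import *
s=imaging.snapshot('side'); t=imaging.snapshot('top')
cv2.imwrite('pics/p1.png',np.hstack([cv2.resize(s[230:350,320:440],(400,400),interpolation=cv2.INTER_CUBIC),cv2.resize(t[120:240,390:510],(400,400),interpolation=cv2.INTER_CUBIC)]))
print(status.state()['tcp_pos'],dp([510,-224.3,195]))
E
```

```text
[ 510.4346947  -219.52391204  214.42172482] [ 0.64728585 -0.15440187  0.04302917]
```

View pics/p1.png

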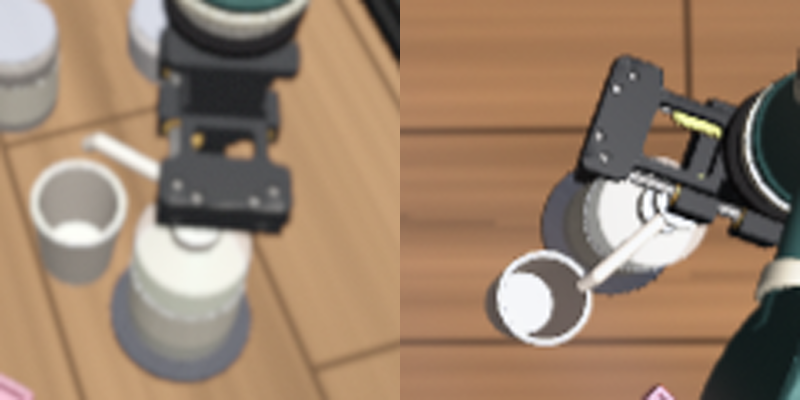

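The gripper is over the pump head in both views; the bottle's shoulder and spout are still visible. I'll trim y by about 5 mm and lower it in stages.

Request:
step_arm --motion '[{"gripper": -1, "dp": [0.3, -0.15, 0.04], "rot": [0, 0, 0]}, {"gripper": -1, "dp": [0.7, -0.15, 0.04], "rot": [0, 0, 0]}, {"gripper": -1, "dp": [1.0, -0.15, 0.04], "rot": [0, 0, 0]}, {"gripper": -1, "dp": [1.2, -0.15, 0.04], "rot": [0, 0, 0]}, {"gripper": -1, "dp": [1.35, -0.15, 0.04], "rot": [0, 0, 0]}, {"gripper": -1, "dp": [1.35, -0.15, 0.04], "rot": [0, 0, 0]}]'

```text
time: 3.2
tcp_pos: [510.1, -225.0, 174.3]
tool_rot: [0.283, 1.553, -0.282]
ft_force: [-3.2, 2.3, 4.9]
width: 0.006
```

Request:
step_arm --motion '[{"gripper": -1, "dp": [0.12, 0, 0], "rot": [0, 0, 0]}, {"gripper": -1, "dp": [0.22, 0, 0], "rot": [0, 0, 0]}, {"gripper": -1, "dp": [0.28, 0, 0], "rot": [0, 0, 0]}, {"gripper": -1, "dp": [0.28, 0, 0], "rot": [0, 0, 0]}]'

```text
time: 3.7
tcp_pos: [510.4, -225.2, 167.4]
tool_rot: [0.283, 1.552, -0.282]
ft_force: [-4.5, 3.1, 9.0]
width: 0.004
```

Request:
step_arm --motion '[{"gripper": -1, "dp": [0.06, 0, 0], "rot": [0, 0, 0]}, {"gripper": -1, "dp": [0.1, 0, 0], "rot": [0, 0, 0]}, {"gripper": -1, "dp": [0.1, 0, 0], "rot": [0, 0, 0]}]'

```text
time: 4.08
tcp_pos: [510.6, -225.3, 167.2]
tool_rot: [0.282, 1.552, -0.282]
ft_force: [-11.0, 5.5, 23.7]
width: 0.005
```

The force jumped from 9 to 24 N with almost no travel, so the head is on its stop. I'll retreat and check.

Request:
step_arm --motion '[{"gripper": -1, "dp": [-0.5, 0, 0], "rot": [0, 0, 0]}, {"gripper": -1, "dp": [-1.2, 0, 0], "rot": [0, 0, 0]}, {"gripper": -1, "dp": [-2.0, 0, 0], "rot": [0, 0, 0]}, {"gripper": -1, "dp": [-2.7, 0, 0], "rot": [0, 0, 0]}, {"gripper": -1, "dp": [-2.7, 0, 0], "rot": [0, 0, 0]}]'

```text
time: 4.7
tcp_pos: [511.9, -226.2, 245.8]
tool_rot: [0.281, 1.548, -0.283]
ft_force: [0.9, -0.3, -0.2]
width: 0.009
```

```bash
python3 - <<'E'
from h import *
print(status.state()['tcp_pos'],dp([538.5,255,240]))
E
```

```text
[ 511.85850604 -226.15708378  245.79857   ] [ 0.16088679 15.32413679 -4.81732803]
```

Request:
step_arm --motion '[{"gripper": -1, "dp": [0, 1.6, -0.5], "rot": [1.5, 0, 0]}, {"gripper": -1, "dp": [0, 3.2, -1.0], "rot": [3, 0, 0]}, {"gripper": -1, "dp": [0, 4.8, -1.5], "rot": [4.5, 0, 0]}, {"gripper": 1, "dp": [0, 6.4, -2.0], "rot": [6, 0, 0]}, {"gripper": 1, "dp": [0, 8.0, -2.5], "rot": [7.5, 0, 0]}, {"gripper": 1, "dp": [0, 9.6, -3.0], "rot": [9, 0, 0]}, {"gripper": 1, "dp": [0, 11.2, -3.5], "rot": [10.5, 0, 0]}, {"gripper": 1, "dp": [0, 12.8, -4.0], "rot": [12, 0, 0]}, {"gripper": 1, "dp": [0, 14.3, -4.5], "rot": [13.5, 0, 0]}, {"gripper": 1, "dp": [0, 15.3, -4.82], "rot": [14, 0, 0]}]'

```text
time: 5.95
tcp_pos: [536.0, 257.1, 242.0]
tool_rot: [1.216, 1.205, -1.219]
ft_force: [0.6, -0.3, 0.4]
width: 0.774
```

```bash
python3 - <<'E'
from h import *
s=imaging.snapshot('side'); t=imaging.snapshot('top')
cv2.imwrite('pics/p2.png',np.hstack([cv2.resize(s[90:210,270:390],(400,400),interpolation=cv2.INTER_CUBIC),cv2.resize(t[100:240,200:340],(400,400),interpolation=cv2.INTER_CUBIC)]))
cv2.imwrite('pics/p2b.png',s)
st=status.state();print(st['tcp_pos'],np.degrees(st['q']),R.from_rotvec(st['tool_rot']).as_matrix().round(3),dp([538.5,255,200]))
E
```

```text
[536.06272389 257.82194147 241.92773358] [2.32591374e+01 6.44193358e+00 1.01778541e+02 5.00164788e-02
 7.18654561e+01 2.36873934e+01] [[-0.002  1.    -0.008]
 [ 0.    -0.008 -1.   ]
 [-1.    -0.002 -0.   ]] [1.39743453 0.08435385 0.09365159]
```

View pics/p2.png

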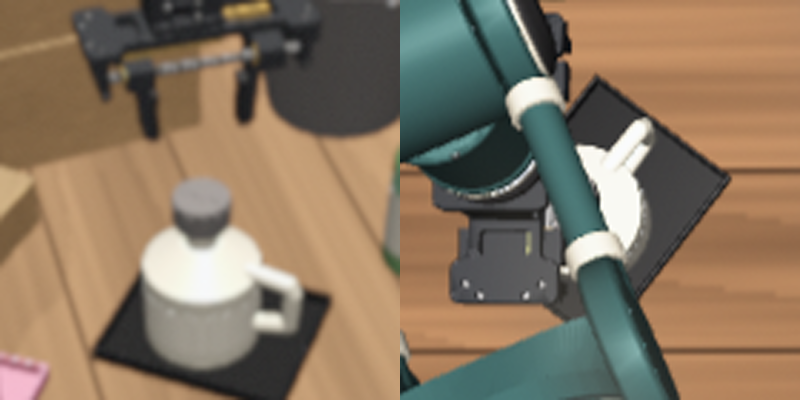

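View pics/p2b.png

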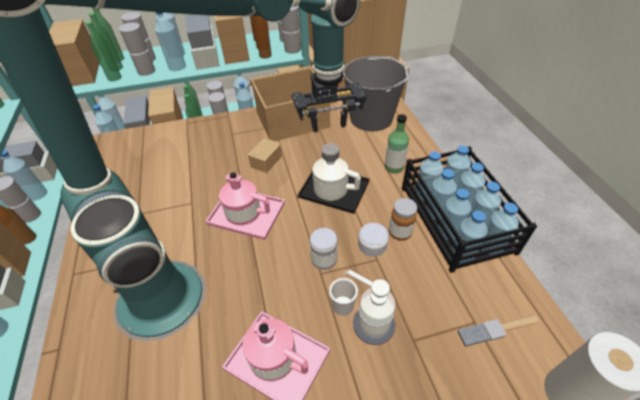

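The side view shows the open fingers directly behind and above the cap, with tips at about (315,131) and (343,127). All bystanders are still standing and the pump head is back up. Next I'll check the tip projection against the TCP.

```bash
python3 - <<'E'
from h import *
p=status.state()['tcp_pos']; w=status.state()['width']*44
for d in(-w,0,w): print(proj('side',p+[d,0,0]))
print(proj('side',[538.5,255,170]),proj('top',[538.5,255,170]))
E
```

```text
[315.68882019 130.06418665]
[328.73791243 127.64321756]
[341.63149804 125.25109927]
[330.04043481 147.98607947] [256.22994119 168.21432032]
```

Request:
step_arm --motion '[{"gripper": 1, "dp": [0.4, 0.08, 0.09], "rot": [0, 0, 0]}, {"gripper": 1, "dp": [0.9, 0.08, 0.09], "rot": [0, 0, 0]}, {"gripper": 1, "dp": [1.4, 0.08, 0.09], "rot": [0, 0, 0]}, {"gripper": 1, "dp": [1.8, 0.08, 0.09], "rot": [0, 0, 0]}, {"gripper": 1, "dp": [1.8, 0.08, 0.09], "rot": [0, 0, 0]}, {"gripper": 1, "dp": [1.8, 0.08, 0.09], "rot": [0, 0, 0]}]'

```text
time: 6.8
tcp_pos: [539.4, 252.5, 190.1]
tool_rot: [1.218, 1.204, -1.217]
ft_force: [-0.6, -0.3, 0.9]
width: 1.002
```

```bash
python3 - <<'E'
from h import *
s=imaging.snapshot('side')
cv2.imwrite('pics/p3.png',cv2.resize(s[80:200,270:390],(600,600),interpolation=cv2.INTER_CUBIC))
st=status.state();print(st['tcp_pos'],st['width'],dp([538.5,255,141]))
E
```

```text
[539.53748009 252.64364056 190.5038215 ] 0.9995976799286899 [ 1.65012747 -0.037212   -0.0773325 ]
```

View pics/p3.png

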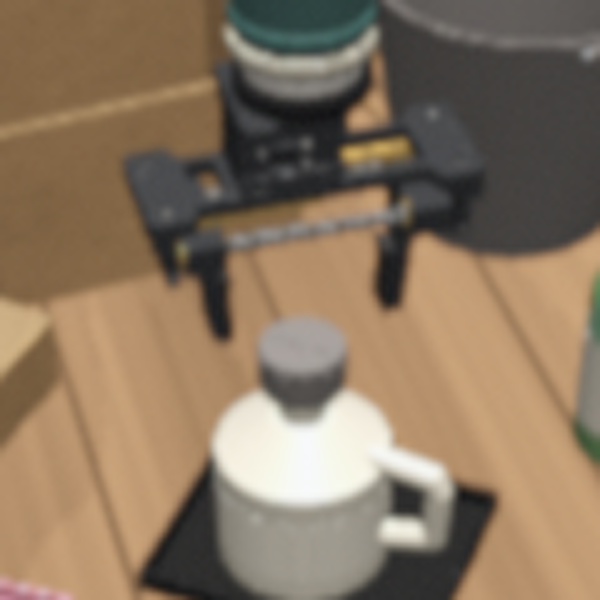

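The open fingers straddle the cap symmetrically: tips at about (314,146) and (348,140), cap top at (330,148). I'll descend.

Request:
step_arm --motion '[{"gripper": 1, "dp": [0.4, -0.04, -0.08], "rot": [0, 0, 0]}, {"gripper": 1, "dp": [0.8, -0.04, -0.08], "rot": [0, 0, 0]}, {"gripper": 1, "dp": [1.2, -0.04, -0.08], "rot": [0, 0, 0]}, {"gripper": 1, "dp": [1.5, -0.04, -0.08], "rot": [0, 0, 0]}, {"gripper": 1, "dp": [1.65, -0.04, -0.08], "rot": [0, 0, 0]}, {"gripper": 1, "dp": [1.65, -0.04, -0.08], "rot": [0, 0, 0]}, {"gripper": 1, "dp": [1.65, -0.04, -0.08], "rot": [0, 0, 0]}]'

```text
time: 7.72
tcp_pos: [538.3, 255.0, 140.8]
tool_rot: [1.218, 1.204, -1.216]
ft_force: [0.2, -0.5, -0.7]
width: 0.998
```

Request:
step_arm --motion '[{"gripper": -1, "dp": [0, 0, 0], "rot": [0, 0, 0]}, {"gripper": -1, "dp": [0, 0, 0], "rot": [0, 0, 0]}, {"gripper": -1, "dp": [0, 0, 0], "rot": [0, 0, 0]}, {"gripper": -1, "dp": [0, 0, 0], "rot": [0, 0, 0]}, {"gripper": -1, "dp": [0, 0, 0], "rot": [0, 0, 0]}, {"gripper": -1, "dp": [0, 0, 0], "rot": [0, 0, 0]}]'

```text
time: 8.48
tcp_pos: [537.9, 254.9, 140.4]
tool_rot: [1.217, 1.204, -1.217]
ft_force: [0.0, -0.1, 0.7]
width: 0.594
```

The grip is about 52 mm wide with no side load. I'll push down now.

Request:
step_arm --motion '[{"gripper": -1, "dp": [0.1, 0, 0], "rot": [0, 0, 0]}, {"gripper": -1, "dp": [0.2, 0, 0], "rot": [0, 0, 0]}, {"gripper": -1, "dp": [0.27, 0, 0], "rot": [0, 0, 0]}, {"gripper": -1, "dp": [0.27, 0, 0], "rot": [0, 0, 0]}, {"gripper": -1, "dp": [0.27, 0, 0], "rot": [0, 0, 0]}]'

```text
time: 9.1
tcp_pos: [538.1, 254.9, 133.2]
tool_rot: [1.217, 1.204, -1.217]
ft_force: [-3.1, -0.7, 7.4]
width: 0.59
```

Request:
step_arm --motion '[{"gripper": -1, "dp": [0.04, 0, 0], "rot": [0, 0, 0]}, {"gripper": -1, "dp": [0.04, 0, 0], "rot": [-1, 0, 0]}, {"gripper": -1, "dp": [0.04, 0, 0], "rot": [-2, 0, 0]}, {"gripper": -1, "dp": [0.04, 0, 0], "rot": [-3, 0, 0]}, {"gripper": -1, "dp": [0.04, 0, 0], "rot": [-4, 0, 0]}]'

```text
time: 9.72
tcp_pos: [538.9, 255.7, 132.6]
tool_rot: [0.957, 1.35, -0.952]
ft_force: [-0.9, 0.5, 7.5]
width: 0.585
```

```bash
python3 - <<'E'
from h import *
st=status.state(); M=R.from_rotvec(st['tool_rot']).as_matrix(); print(np.degrees(np.arctan2(M[1,1],M[0,1])),st['torque'],st['ft_force'],st['tcp_pos'])
s=imaging.snapshot('side')
cv2.imwrite('pics/p4.png',cv2.resize(s[110:190,290:370],(600,600),interpolation=cv2.INTER_CUBIC))
E
```

```text
19.53505543604714 [0.01071149 0.33371045 0.00790916] [-0.89374829  0.52995784  7.45570994] [538.90562671 255.73506722 132.63066577]
```

View pics/p4.png

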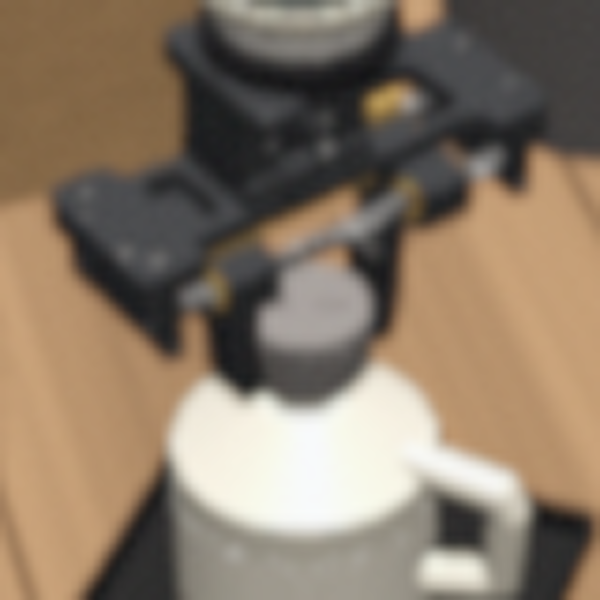

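The cap sits low and stays between the pads. The turning torque is near zero, so it's turning freely with the grip and I'll continue.

Request:
step_arm --motion '[{"gripper": -1, "dp": [0.02, 0, 0], "rot": [-1.3, 0, 0]}, {"gripper": -1, "dp": [0.02, 0, 0], "rot": [-2.6, 0, 0]}, {"gripper": -1, "dp": [0.02, 0, 0], "rot": [-3.9, 0, 0]}, {"gripper": -1, "dp": [0.02, 0, 0], "rot": [-5.2, 0, 0]}, {"gripper": -1, "dp": [0.02, 0, 0], "rot": [-6.5, 0, 0]}, {"gripper": -1, "dp": [0.02, 0, 0], "rot": [-7.8, 0, 0]}, {"gripper": -1, "dp": [0.02, 0, 0], "rot": [-9.1, 0, 0]}, {"gripper": -1, "dp": [0.02, 0, 0], "rot": [-10.4, 0, 0]}, {"gripper": -1, "dp": [0.02, 0, 0], "rot": [-11.7, 0, 0]}, {"gripper": -1, "dp": [0.02, 0, 0], "rot": [-12.3, 0, 0]}]'

```text
time: 11.02
tcp_pos: [537.3, 255.2, 132.3]
tool_rot: [0.124, 1.568, -0.123]
ft_force: [-7.1, -1.4, 14.1]
width: 0.586
```

```bash
python3 - <<'E'
from h import *
st=status.state(); M=R.from_rotvec(st['tool_rot']).as_matrix(); print(M.round(3),np.degrees(np.arctan2(M[1,1],M[0,1])),st['torque'],st['ft_force'],st['tcp_pos'],st['width'])
s=imaging.snapshot('side')
cv2.imwrite('pics/p5.png',cv2.resize(s[110:190,290:370],(600,600),interpolation=cv2.INTER_CUBIC))
E
```

```text
[[-0.001  0.157  0.988]
 [ 0.001  0.988 -0.157]
 [-1.     0.    -0.001]] 80.99104623350402 [-0.27878526  1.17657594 -0.17307189] [-7.07032163 -1.43989985 14.10074613] [537.26086626 255.22210243 132.32966326] 0.585517008236268
```

View pics/p5.png

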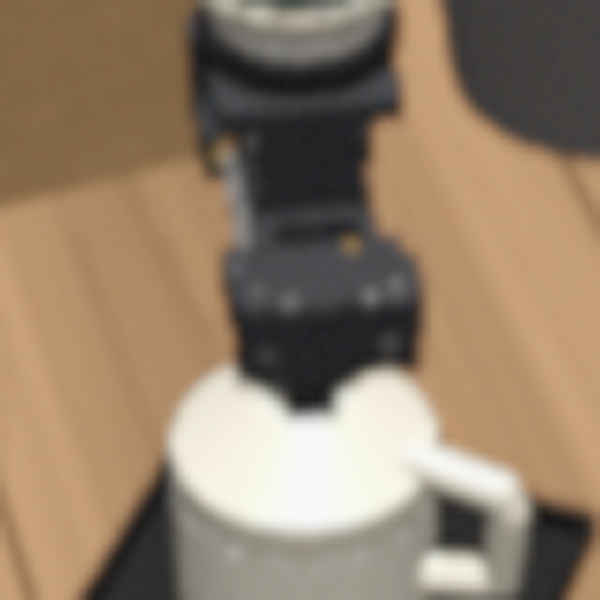

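The tool has turned about 81.5°, still level. I'll lift gently first and watch the force.

Request:
step_arm --motion '[{"gripper": -1, "dp": [-0.2, 0, 0], "rot": [0, 0, 0]}, {"gripper": -1, "dp": [-0.4, 0, 0], "rot": [0, 0, 0]}, {"gripper": -1, "dp": [-0.6, 0, 0], "rot": [0, 0, 0]}, {"gripper": -1, "dp": [-0.6, 0, 0], "rot": [0, 0, 0]}]'

```text
time: 11.58
tcp_pos: [537.7, 254.4, 148.4]
tool_rot: [0.124, 1.568, -0.126]
ft_force: [-2.0, -1.1, 0.9]
width: 0.59
```

There's no pull at 8 mm above the locked height, so the cap is free. I'll lift it on.

Request:
step_arm --motion '[{"gripper": -1, "dp": [-0.35, 0, 0], "rot": [0, 0, 0]}, {"gripper": -1, "dp": [-0.7, 0, 0], "rot": [0, 0, 0]}, {"gripper": -1, "dp": [-1.1, 0, 0], "rot": [0, 0, 0]}, {"gripper": -1, "dp": [-1.5, 0, 0], "rot": [0, 0, 0]}, {"gripper": -1, "dp": [-1.9, 0, 0], "rot": [0, 0, 0]}, {"gripper": -1, "dp": [-2.3, 0, 0], "rot": [0, 0, 0]}, {"gripper": -1, "dp": [-2.6, 0, 0], "rot": [0, 0, 0]}, {"gripper": -1, "dp": [-2.6, 0, 0], "rot": [0, 0, 0]}, {"gripper": -1, "dp": [-2.6, 0, 0], "rot": [0, 0, 0]}, {"gripper": -1, "dp": [-2.6, 0, 0], "rot": [0, 0, 0]}]'

```text
time: 12.82
tcp_pos: [537.5, 254.7, 225.7]
tool_rot: [0.124, 1.568, -0.125]
ft_force: [-0.5, 0.6, -0.4]
width: 0.588
```

```bash
python3 - <<'E'
from h import *
st=status.state(); print(st['torque'],st['ft_force'],st['tcp_pos'],st['width'],st['qd'])
s=imaging.snapshot('side')
cv2.imwrite('pics/p6.png',cv2.resize(s[80:200,270:390],(600,600),interpolation=cv2.INTER_CUBIC))
cv2.imwrite('pics/p6s.png',s)
cv2.imwrite('pics/p6t.png',imaging.snapshot('top'))
E
```

```text
[ 0.02200086 -0.02228377  0.02426161] [-0.54671159  0.59476604 -0.4490768 ] [537.52611027 254.68635749 225.66691554] 0.5884587393441107 [-1.56780818e-03  2.93781847e-04 -1.15954133e-06  3.77180643e-04
  2.06559982e-03  3.52915458e-04]
```

View pics/p6.png

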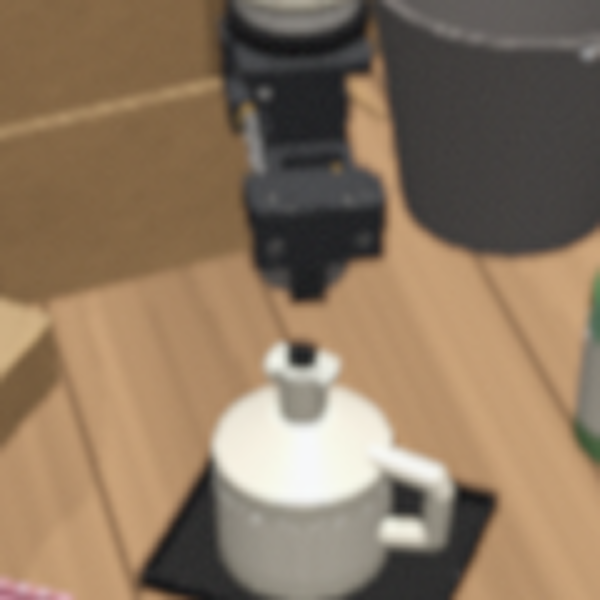

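View pics/p6s.png

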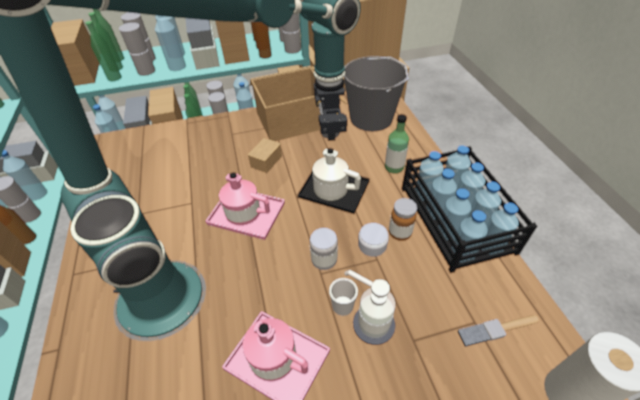

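The bare mouth and its lugs show at about (330,151). The cap is held between the fingers at about (330,135), roughly 85 mm higher than it sat, and all bystanders are in place. I'll hand in.

```bash
python3 -c "
from station import ticket,status
print(ticket.finish_job()); s=status.state(); print(s['time'],s['tcp_pos'],s['width'])"
```

```text
the job is handed in; nothing more can be done
None
the job is handed in; nothing more can be done
```

The pump got its full stroke and the cleaner jug is open. The job is handed in, but it gives no verdict, so I can't confirm the score.

- **Pump:** I pressed the head down to its stop. The fingertips went to 167.2 mm (about 14.8 mm of travel), and the force jumped from 9 to 24 N with almost no further movement. The head sprang back up afterwards.
- **Cap:** I gripped it, pushed it down about 7 to 8 mm, and turned it about 81° anticlockwise. It then lifted off without resistance.
- **Last checks, just before handing in at about 13 s:**
  - The gripper was still closed on the cap, about 52 mm wide, level and still.
  - The cap was about 85 mm above where it sat and within a few millimetres of the jug's axis.
  - The jug's bare mouth was visible below the cap.
  - In the side picture the beaker, tins, jar and carton were all standing and looked unmoved; I did not measure them again.
- **Disagreements:**
  - The two cameras differed by 2 mm or so on both the cap and the pump, so I used roughly the middle of the two.
  - Near the end of the turn a small torque (about 0.17 N m) and about 14 N of downward force built up. Both were gone once the cap was lifted.

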